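# Close the button trap: unfold the crank grip and wind the lid down tight

## Task

The emptied button trap has to be closed again: swing the folded orange grip of its crank up until it snaps upright against its stop, then crank clockwise (seen from above) until the lid sits firmly on its rubber seal. Nip it up until the grip takes about one and a half times the push it took to run free, but do not force it on and crush the seal. Leave the grip upright and let go, and leave the jar, the keys and the token where they are.

Things in the scene. Friction and masses are not known exactly. Their poses are not given: they have to be found in the camera images.
- trap: Button trap (strainer pot), blue-grey, fixed. Foot 150 x 200 x 8 mm, pot 120 mm wide, flange 150 mm wide with its top at 86 mm; brass hose stubs 106 mm out along -x and +x. Posts 86 mm out along -y and +y carry a yoke bar 26 x 200 mm from 136 to 152 mm high (post nuts to 162 mm, middle boss, 34 mm wide, to 167 mm). Origin: on the pot's axis at counter level, z up.
- lid: Round lid, 144 mm wide, hung on the screw under the yoke; goes straight down, does not turn. Origin: centre of its underside, 100 to 109 mm high at the start. It meets a black rubber ring whose top lies 90 to 96 mm high (worn, differs each time, not measured). The ring yields 1 mm per 150 N. Sealed: lid pressed on it with 70 to 310 N; over 350 N crushes it.
- crank (a joint): Turn of the crank on its upright screw, rad, growing clockwise from above; starts at 0.2 to 5.6. One clockwise turn lowers screw, crank and lid by 10 mm. Steady friction 0.5 N m: it stays where it is left. Push at the grip (66 mm from the axis): about 7.5 N running free, plus 2.4 N per 100 N on the ring, so sealed is about 9.5 to 14.5 N; 12 N is good.
- handle (a joint): Fold of the orange grip, rad: 0 = lying back flat along the arm, free end towards the screw axis; 1.571 = upright against its stop, the working position. An over-centre spring holds it at either end with about 0.35 N m; it resists up to about 0.87 rad, then pulls the grip upright. In use, a push along the arm towards the axis can fold it again; a push across the arm cannot.
- screw_axis (a point): Point on the screw's upright axis, level with the top face of the crank arm, 207 to 216 mm high at the start. The arm is a steel bar 13 mm wide and 9 mm thick below this level, from the axis out to the hinge; a round hub 30 mm wide reaches 19 mm below this level.
- grip_hinge (a point): Centre of the grip's hinge pin at the end of the crank arm, 66 mm from the screw axis and 10 mm above the level of screw_axis; the pin lies level, across the arm. The clevis round it is 18 x 16 mm and reaches 6 mm above the pin. The folded grip's axis lies level at this height.
- grip_tip (a point): Free end of the grip, 62 mm from grip_hinge: folded, 4 mm from the screw axis at the hinge's height; upright, straight above the hinge. The grip is an orange sleeve 18.6 mm thick over the last 45 mm; it spins freely on its pin, so fingers holding it need not turn with the crank. Folded, it lies on the arm with free space at both sides, down to 15 mm below the arm.
- button_jar: Jar for found buttons, brown lid, 56 mm wide, 79 mm high, loose beside the trap (to be left alone). Origin under its centre.
- keys: Bunch of keys with a red tag, 84 x 118 x 8 mm, lying loose beside the trap (to be left alone). Origin under its centre.
- token: Round yellow plastic token, 38 mm wide, 8 mm thick, lying loose in front of the trap (to be left alone). Origin under its centre.

How it is judged:
By the outcome, as a careful person would: the job done as asked, in the order asked, and still so for the second after the job is handed in, with the robot touching nothing.
It also fails if it takes over 72 s, if anything falls off the work surface, if the arm or the gripper's body presses on something with over 40 N, if the wrist force passes 120 N, or if a joint passes its speed limit or range.

## Robot

A 7-joint arm with a two-finger parallel gripper is mounted at the origin on the work surface; the furniture and walls round the work are solid. World frame = base frame: x ahead of the robot, y to its left, z up, the work surface at z = 0. Lengths are in m, angles in rad, forces in N, time in s.
With the tool pointing down it reaches from about 0.425 to 0.925 m from the base axis. Payload 6.8 kg.
Tool frame: the origin (TCP) lies at the very end of the fingers, on their centre line; the grasp point (between the pads) lies 19 mm behind it; z points along the fingers, y is the line along which they close (so a half turn about z gives the same grasp; the last joint's range is limited). The gripper opens to 85 mm and grips with 20 to 120 N. Pads are 22 mm wide; open, the fingers measure 114 mm over their backs; the gripper's body (76 mm by 85 mm) begins 54 mm behind the grasp point. The pads swing forward as they close: fully open they stand 13 mm farther back than shut.
Start: joints at [-1.24, 0.477, 0.022, 1.555, -0.011, 1.109, -0.083], TCP at [0.287, 0.611, 0.231] pointing down, gripper open.
Joint ranges: [-2.96, 2.96], [-0.34, 2.1], [-1.41, 1.46], [0.24, 2.44], [-1.37, 4.51], [0.17, 1.92], [-2.96, 2.96]. Speed limits (rad/s): [2.39, 2.39, 3.14, 3.14, 3.14, 3.14, 3.14].

## Interface

Orientations are given as a unit quaternion [w, x, y, z].
In Python, from station import bot gives the robot as it stands. The module is installed in compiled form; this text tells all that it offers.
- The arm moves only by the shell command python3 -m jog 'ROWS' [OPENING] [FORCE]. ROWS is JSON, a list of rows, each a list of 4 numbers: the shift along the tool's x, y, z in cm, then the turn about the tool's z in rad. In form: [[x, y, z, spin], ...]. A call has 1 to 20 rows; each row is the pose to reach, as a shift and turn from the pose commanded when the call began, along the tool's axes at that moment; what a row does not reach only later rows make up. A row lasts 1/12 s, in which the tool goes at most 41.7 mm and 7.16 degrees, less where a joint would pass 70% of its speed; a pose out of reach is approached as far as the arm can. A call with a gripper value outside its range is refused whole. OPENING is the closure, from -1 (fully open) to 1 (shut), set as the call begins (- or left out, the last holds). The fingers move at their own pace and stop on an object; FORCE is the grip in N (left out, the last holds). Time passes only in rows, so rows that repeat a pose let the fingers close. It gives the time, the measured TCP pose, the force, the opening and the grip force at its end, in the units of the state.
- bot.get_obs(): the state, without advancing time (a new reading comes with each control period).
- bot.read_camera(name): name is "scene" or "top"; returns a dict with "pixels" (420x560x3 uint8, red, green, blue), "depth" (420x560 float32, m along the optical axis (not along the pixel's ray), 0 where there is no reading), "fovy" (degrees; the focal length in pixels is half the picture's height over the tangent of half this angle, whatever the lens; pixels are square), "cx", "cy" (the principal point, pixels), "distortion" ([k1, k2, p1, p2, k3] as OpenCV has them; the pictures are not rectified), "pose" (4x4, takes a point from camera to world coordinates). Camera axes: x right, y down, z forward; pixel columns grow to the right and rows downward; lengths in m; the calibration is good to about 2 mm. A picture is of the moment at which its call begins.
- bot.hand_in(): hands the job in; it is judged then, once.
The state is a dict: "t": time; "q": joint angles; "joint_vel": joint speeds; "joint_torque": joint torques, N m; "eef_pos": TCP position; "tool_rot": TCP orientation; "contact_force": force on the tool from outside, world axes, zero at the start; "torque": the same for the moment, N m; "gripper_width": opening from 0.0 (shut) to 1.0 (fully open); "grasp_force": force on a finger pad.
Only numpy, scipy, OpenCV 4.12 (cv2) and the standard library are available. Lean on these libraries where they do the work, as an engineer would, in place of code of your own. Each camera call takes 0.05 s, during which the arm holds its last target. There are 200 camera calls.

## Working session

There is one attempt and no reset: what is moved stays moved. The work goes in short steps, Python scripts to look and compute and a shell command to move; the robot and the scene stay as the last step left them, time stands still between calls to the robot, and variables do not carry over. Pictures are saved under pics/ and viewed, at most 10 in all, crops included, and the job is handed in when it is done.

```bash
mkdir -p pics
cat > h.py <<'E'
import numpy as np, cv2
from station import bot
def cam(n):
    c=bot.read_camera(n); p=c["pixels"]; f=p.shape[0]/2/np.tan(np.radians(c["fovy"])/2)
    K=np.array([[f,0,c["cx"]],[0,f,c["cy"]],[0,0,1]]); return c,K,np.array(c["distortion"]),np.array(c["pose"])
def pts(c,K,D,T,uv):
    uv=np.asarray(uv); n=cv2.undistortPoints(uv.reshape(-1,1,2).astype(float),K,D).reshape(-1,2)
    d=c["depth"][uv[:,1].astype(int),uv[:,0].astype(int)]
    P=np.c_[n*d[:,None],d]; return P@T[:3,:3].T+T[:3,3],d
def plane(K,D,T,uv,z):
    n=cv2.undistortPoints(np.asarray(uv,float).reshape(-1,1,2),K,D).reshape(-1,2)
    r=np.c_[n,np.ones(len(n))]@T[:3,:3].T; return T[:3,3]+r*((z-T[2,3])/r[:,2])[:,None]
E
python3 - <<'E'
from h import *
o=bot.get_obs(); print({k:np.round(v,3) for k,v in o.items()})
for n in("top","scene"):
    c,K,D,T=cam(n); cv2.imwrite(f"pics/{n}0.png",c["pixels"][:,:,::-1]); print(n,T.round(3).tolist(),K[0,0])
    hsv=cv2.cvtColor(c["pixels"],cv2.COLOR_RGB2HSV); m=cv2.inRange(hsv,(5,150,120),(18,255,255))
    k,l,s,ce=cv2.connectedComponentsWithStats(m)
    for i in range(1,k):
        if s[i,4]>30:
            v,u=np.where(l==i); P,d=pts(c,K,D,T,np.c_[u,v]); P=P[d>0]
            print(s[i],ce[i].round(1),np.median(P,0).round(4),P.min(0).round(3),P.max(0).round(3))
E
```

```text
{'t': np.float64(0.0), 'q': array([-1.24 ,  0.478,  0.022,  1.556, -0.011,  1.109, -0.083]), 'joint_vel': array([-0.   , -0.001,  0.001, -0.002, -0.002,  0.   , -0.001]), 'joint_torque': array([ 1.0000e-03, -5.9645e+01,  1.6080e+00, -2.8121e+01,  1.3000e-02,
        9.0000e-03, -0.0000e+00]), 'eef_pos': array([0.287, 0.61 , 0.23 ]), 'tool_rot': array([-0.   ,  0.218,  0.976, -0.001]), 'contact_force': array([ 0.117, -0.128, -0.793]), 'torque': array([-0.02 , -0.061,  0.043]), 'grasp_force': np.float64(0.0), 'gripper_width': np.float64(1.002)}
top [[0.023, -0.993, 0.113, 0.417], [-1.0, -0.023, 0.002, 0.035], [0.0, -0.113, -0.994, 1.007], [0.0, 0.0, 0.0, 1.0]] 384.1039997556202
[343 179  19  15 104] [351.1 186. ] [ 0.5496 -0.1087  0.2252] [ 0.537 -0.128  0.217] [ 0.564 -0.092  0.232]
scene [[0.679, -0.522, 0.516, -0.029], [-0.734, -0.497, 0.463, -0.458], [0.014, -0.693, -0.721, 0.898], [0.0, 0.0, 0.0, 1.0]] 494.83959265632643
[346 196  11  18  95] [350.3 204.5] [ 0.5491 -0.1115  0.225 ] [ 0.537 -0.127  0.218] [ 0.561 -0.095  0.233]
```

Run:
```python
import cv2
a=cv2.imread("pics/top0.png");b=cv2.imread("pics/scene0.png")
cv2.imwrite("pics/b0.png",cv2.resize(b,(784,588)))
cv2.imwrite("pics/a1.png",cv2.resize(a[110:290,250:490],(800,600),interpolation=cv2.INTER_CUBIC))
```

```text
(no output)
```

View pics/b0.png

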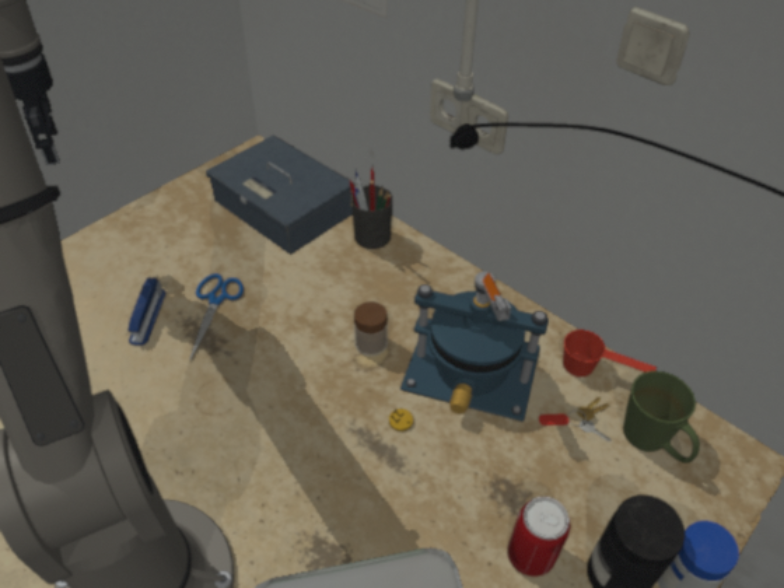

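View pics/a1.png

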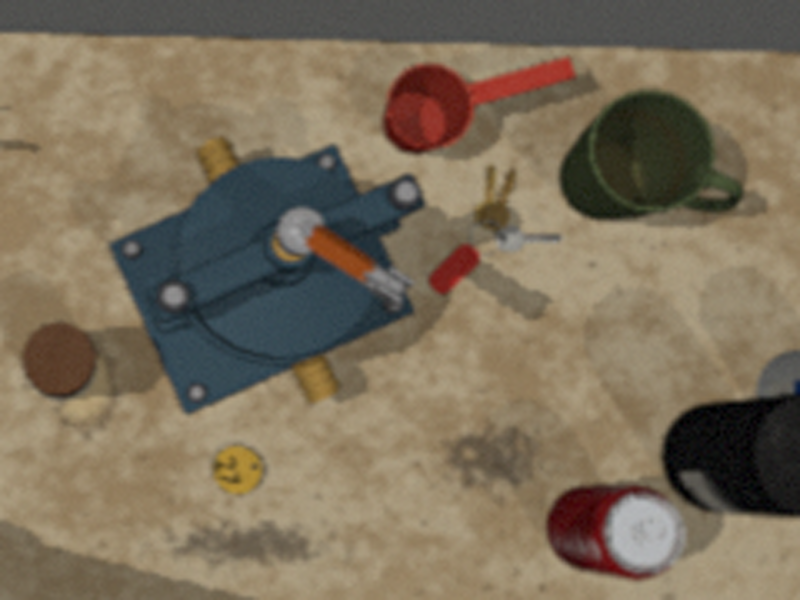

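The overview shows the trap right of centre. In the crop the hub is at (298,228), the hinge near (390,290), the post nuts at (172,295) and (405,190), and the folded orange grip points down-right. Next I measure these.

Run:
```python
from h import *
c,K,D,T=cam("top")
uv=lambda p:[250+p[0]*.3,110+p[1]*.3]
nuts=plane(K,D,T,[uv((174,296)),uv((405,190))],.162); print("nuts",nuts.round(4),"mid",nuts.mean(0).round(4),np.linalg.norm(nuts[0]-nuts[1]))
for z in(.207,.212,.216): print(z,plane(K,D,T,[uv((299,230)),uv((390,289))],z).round(4).tolist())
for n in("top","scene"):
    c,K,D,T=cam(n)
    hsv=cv2.cvtColor(c["pixels"],cv2.COLOR_RGB2HSV); m=cv2.inRange(hsv,(5,130,100),(18,255,255)); m[:,:330]=0;m[:,375:]=0;m[:160]=0;m[240:]=0
    v,u=np.where(m>0); P,d=pts(c,K,D,T,np.c_[u,v]); 
    Q=plane(K,D,T,np.c_[u,v],.222); q=Q[:,:2]; w,V=np.linalg.eigh(np.cov(q.T)); print(n,len(u),Q.mean(0).round(4),"dir",V[:,1].round(3),"std",np.sqrt(w).round(4),"zmed/90%",np.percentile(P[:,2],[50,90]).round(4))
    # hub/arm depth points
    A,dd=pts(c,K,D,T,np.stack(np.meshgrid(np.arange(320,385),np.arange(165,245)),-1).reshape(-1,2)); A=A[(A[:,2]>.19)&(A[:,2]<.26)]
    print(A.min(0).round(3),A.max(0).round(3),np.percentile(A[:,2],[5,50,95]).round(4))
```

```text
nuts [[ 0.5291 -0.0117  0.162 ]
 [ 0.6046 -0.1659  0.162 ]] mid [ 0.5668 -0.0888  0.162 ] 0.17168287206731347
0.207 [[0.5671, -0.0878, 0.207], [0.5307, -0.1454, 0.207]]
0.212 [[0.5662, -0.087, 0.212], [0.53, -0.1443, 0.212]]
0.216 [[0.5655, -0.0864, 0.216], [0.5295, -0.1434, 0.216]]
top 137 [ 0.5503 -0.1087  0.222 ] dir [0.532 0.847] std [0.0077 0.0126] zmed/90% [0.2244 0.2295]
[ 0.521 -0.154  0.195] [ 0.582 -0.073  0.232] [0.2076 0.2201 0.2291]
scene 109 [ 0.5522 -0.1097  0.222 ] dir [0.604 0.797] std [0.0041 0.0115] zmed/90% [0.2255 0.23  ]
[ 0.519 -0.155  0.194] [ 0.583 -0.075  0.234] [0.2041 0.2195 0.2292]
```

```bash
python3 -m jog '[[0,0,-4,0],[-3,-3,-8,0.1],[-6,-6,-8,0.2],[-9,-9,-8,0.3],[-12,-12,-8,0.4],[-15,-15,-8,0.5],[-18,-18,-8,0.6],[-21,-21,-8,0.7],[-24,-24,-8,0.8],[-27,-27,-8,0.9],[-30,-30,-8,1.0],[-33,-33,-8,1.1],[-36,-36,-8,1.2],[-39,-39,-8,1.3],[-42,-41,-8,1.4],[-45,-44,-8,1.5],[-48,-47,-8,1.6],[-51,-50,-8,1.7],[-54,-53,-8,1.7],[-54.8,-53.6,-8,1.7]]' -1
cat >> h.py <<'E'
from scipy.spatial.transform import Rotation as R
def to(p):
    o=bot.get_obs(); q=o["tool_rot"]; M=R.from_quat([q[1],q[2],q[3],q[0]]).as_matrix()
    print("shift cm",(M.T@(np.array(p)-o["eef_pos"])*100).round(2),"toolx deg",np.degrees(np.arctan2(M[1,0],M[0,0])).round(2), "z",M[:,2].round(3),o["eef_pos"].round(4),o["q"].round(2))
    return M
E
python3 -c "
from h import *
to([.5548,-.1068,.205])"
```

```text
t: 1.92
eef_pos: [0.5553, -0.1112, 0.3116]
tool_rot: [0.001, 0.878, 0.479, 0.0]
contact_force: [0.5, 0.2, 0.7]
gripper_width: 1.001
grasp_force: 0.0
shift cm [ 0.35 -0.3  10.66] toolx deg 57.26 z [ 0.001 -0.001 -1.   ] [ 0.5553 -0.1112  0.3116] [-0.47  0.26  0.69  1.76 -0.18  1.19 -0.3 ]
```

```bash
python3 -m jog '[[0,0,0,0],[0,0,0,0],[0,0,0,0]]'; python3 -c "
from h import *
to([.5548,-.1068,.205])"
```

```text
t: 2.17
eef_pos: [0.555, -0.1063, 0.311]
tool_rot: [-0.0, 0.877, 0.481, -0.0]
contact_force: [1.2, -0.1, 0.4]
gripper_width: 0.996
grasp_force: 0.0
shift cm [-0.05  0.02 10.6 ] toolx deg 57.48 z [-0.001  0.001 -1.   ] [ 0.555  -0.1063  0.311 ] [-0.47  0.26  0.68  1.76 -0.18  1.19 -0.31]
```

Now I descend with the gripper half closed and then close on the sleeve.

```bash
python3 -m jog '[[0,0,2,0],[0,0,4,0],[0,0,6,0],[0,0,8,0],[0,0,9.5,0],[0,0,10.4,0],[0,0,10.6,0],[0,0,10.6,0],[0,0,10.6,0]]' -0.3 40; python3 -m jog '[[0,0,0,0],[0,0,0,0],[0,0,0,0],[0,0,0,0],[0,0,0,0],[0,0,0,0],[0,0,0,0],[0,0,0,0]]' 1 40; python3 -c "
from h import *
to([.5548,-.1068,.205])
c,K,D,T=cam('scene'); cv2.imwrite('pics/s1.png',cv2.resize(c['pixels'][130:280,250:450,::-1],(800,600)))"
```

```text
t: 2.92
eef_pos: [0.5557, -0.1065, 0.2062]
tool_rot: [0.0, 0.877, 0.481, 0.001]
contact_force: [0.5, -0.6, 0.0]
gripper_width: 0.647
grasp_force: 0.0
t: 3.58
eef_pos: [0.5557, -0.1072, 0.2058]
tool_rot: [0.0, 0.877, 0.481, 0.001]
contact_force: [1.1, -1.2, 4.3]
gripper_width: 0.201
grasp_force: 39.1
shift cm [-0.01 -0.1   0.08] toolx deg 57.45 z [ 0.001 -0.    -1.   ] [ 0.5557 -0.1072  0.2058] [-0.42  0.37  0.64  1.88 -0.27  0.97 -0.23]
```

View pics/s1.png

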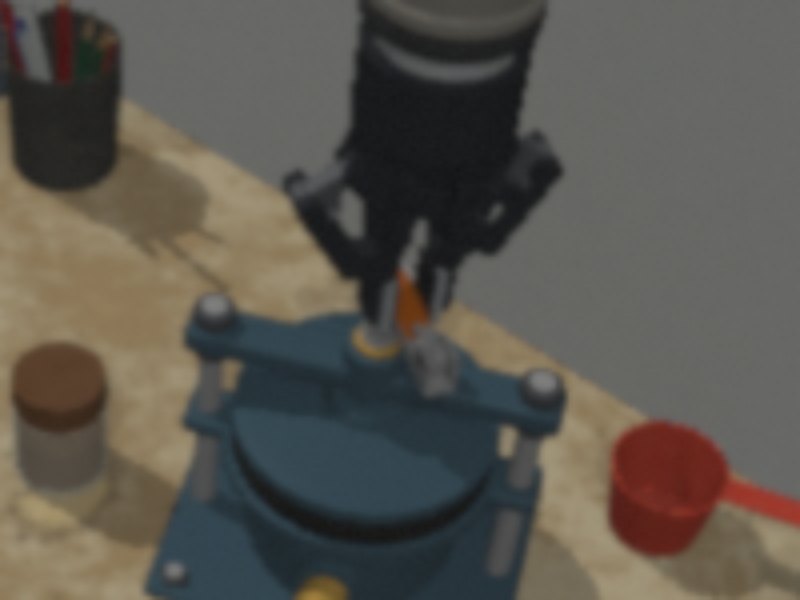

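```bash
python3 -m jog '[[-0.02,0,-0.38,0],[-0.07,0,-0.76,0],[-0.15,0,-1.14,0],[-0.27,0,-1.5,0],[-0.4,0,-1.85,0],[-0.6,0,-2.2,0],[-0.8,0,-2.5,0],[-1.03,0,-2.83,0],[-1.3,0,-3.1,0],[-1.57,0,-3.37,0],[-1.9,0,-3.6,0],[-2.2,0,-3.81,0],[-2.55,0,-3.98,0],[-2.9,0,-4.13,0],[-3.25,0,-4.25,0],[-3.64,0,-4.33,0],[-4.0,0,-4.37,0],[-4.4,0,-4.4,0],[-4.5,0,-4.4,0],[-4.5,0,-4.4,0]]'; python3 -c "
from h import *
to([.5548,-.1068,.205])
c,K,D,T=cam('scene'); cv2.imwrite('pics/s2.png',cv2.resize(c['pixels'][130:280,250:450,::-1],(800,600)))"
```

```text
t: 5.3
eef_pos: [0.5307, -0.1457, 0.2495]
tool_rot: [0.0, 0.877, 0.48, 0.0]
contact_force: [2.3, -1.4, 0.8]
gripper_width: 0.171
grasp_force: 38.6
shift cm [ 4.58 -0.07  4.45] toolx deg 57.4 z [ 0. -0. -1.] [ 0.5307 -0.1457  0.2495] [-0.4   0.29  0.68  1.87 -0.21  1.05 -0.2 ]
```

View pics/s2.png

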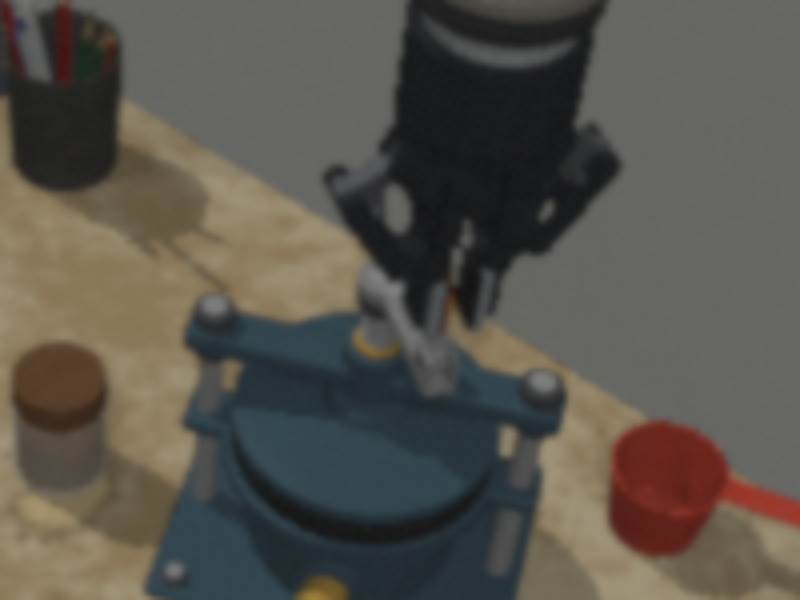

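```bash
python3 -m jog '[[0,0,0,0],[0,0,0,0],[0,0,-2,0],[0,0,-5,0],[0,0,-8,0],[0,0,-8,0]]' -0.3 ; python3 -c "
from h import *
for n in('top','scene'):
    c,K,D,T=cam(n); cv2.imwrite('pics/%s3.png'%n,cv2.resize(c['pixels'][130:280,250:450,::-1],(800,600)))
    hsv=cv2.cvtColor(c['pixels'],cv2.COLOR_RGB2HSV); m=cv2.inRange(hsv,(5,130,100),(18,255,255)); m[:,:330]=0;m[:,385:]=0;m[:140]=0;m[250:]=0
    v,u=np.where(m>0); P,d=pts(c,K,D,T,np.c_[u,v]); print(n,len(u),np.median(P,0),P.min(0),P.max(0))
"
```

```text
t: 5.85
eef_pos: [0.5328, -0.1458, 0.3343]
tool_rot: [0.002, 0.877, 0.481, 0.003]
contact_force: [1.0, -0.8, 0.6]
gripper_width: 0.65
grasp_force: 0.0
top 32 [ 0.53655694 -0.14249773  0.27085009] [ 0.41737425 -0.23201936  0.0017104 ] [0.71323024 0.03533686 1.00654928]
scene 99 [ 0.52796209 -0.14452626  0.2651612 ] [ 0.52615549 -0.15123864  0.24571243] [ 0.53715992 -0.13696577  0.28360244]
```

View pics/scene3.png

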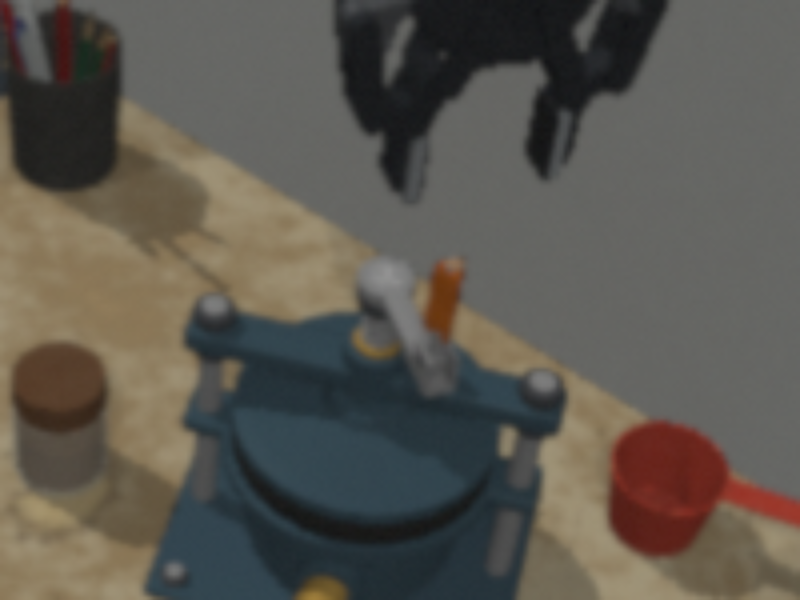

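The grip stands upright at (447,300), with its tip at z≈0.283. I regrip it a little lower.

```bash
python3 -m jog '[[0,0,3,0],[0,0,6,0],[0,0,8.5,0],[0,0,9,0],[0,0,9,0],[0,0,9,0]]' -0.3; python3 -m jog '[[0,0,0,0],[0,0,0,0],[0,0,0,0],[0,0,0,0],[0,0,0,0],[0,0,0,0]]' 1 50; python3 -c "
from h import *
to([.5312,-.1439,.24])"
```

```text
t: 6.45
eef_pos: [0.5308, -0.1451, 0.2395]
tool_rot: [-0.0, 0.877, 0.481, -0.0]
contact_force: [0.9, -0.5, 0.7]
gripper_width: 0.652
grasp_force: 0.0
t: 6.95
eef_pos: [0.5316, -0.1454, 0.2403]
tool_rot: [0.001, 0.877, 0.481, 0.001]
contact_force: [-1.4, -0.1, 6.9]
gripper_width: 0.204
grasp_force: 48.7
shift cm [ 0.1  -0.11  0.03] toolx deg 57.44 z [ 0.002 -0.    -1.   ] [ 0.5316 -0.1454  0.2403] [-0.4   0.31  0.68  1.88 -0.22  1.03 -0.19]
```

```bash
cat > tab.py <<'E'
import numpy as np,sys
a0,a1,n=map(float,sys.argv[1:4]); r=float(sys.argv[4]) if len(sys.argv)>4 else 6.6
a=np.radians(np.linspace(a0,a1,int(n)+1)); b=a[0]
print([[float(round(x,2)) for x in (r*(np.cos(b)-np.cos(t)),-r*(np.sin(t)-np.sin(b)),(t-b)/2/np.pi,0)] for t in a[1:]])
E
python3 tab.py 0 100 20; python3 tab.py 100 160 20
```

```text
[[0.03, -0.58, 0.01, 0.0], [0.1, -1.15, 0.03, 0.0], [0.22, -1.71, 0.04, 0.0], [0.4, -2.26, 0.06, 0.0], [0.62, -2.79, 0.07, 0.0], [0.88, -3.3, 0.08, 0.0], [1.19, -3.79, 0.1, 0.0], [1.54, -4.24, 0.11, 0.0], [1.93, -4.67, 0.12, 0.0], [2.36, -5.06, 0.14, 0.0], [2.81, -5.41, 0.15, 0.0], [3.3, -5.72, 0.17, 0.0], [3.81, -5.98, 0.18, 0.0], [4.34, -6.2, 0.19, 0.0], [4.89, -6.38, 0.21, 0.0], [5.45, -6.5, 0.22, 0.0], [6.02, -6.57, 0.24, 0.0], [6.6, -6.6, 0.25, 0.0], [7.18, -6.57, 0.26, 0.0], [7.75, -6.5, 0.28, 0.0]]
[[0.34, 0.07, 0.01, 0.0], [0.67, 0.16, 0.02, 0.0], [1.0, 0.26, 0.02, 0.0], [1.33, 0.38, 0.03, 0.0], [1.64, 0.52, 0.04, 0.0], [1.95, 0.67, 0.05, 0.0], [2.25, 0.84, 0.06, 0.0], [2.54, 1.03, 0.07, 0.0], [2.83, 1.23, 0.08, 0.0], [3.1, 1.44, 0.08, 0.0], [3.36, 1.67, 0.09, 0.0], [3.6, 1.91, 0.1, 0.0], [3.84, 2.17, 0.11, 0.0], [4.05, 2.44, 0.12, 0.0], [4.26, 2.71, 0.13, 0.0], [4.45, 3.0, 0.13, 0.0], [4.63, 3.3, 0.14, 0.0], [4.79, 3.61, 0.15, 0.0], [4.93, 3.92, 0.16, 0.0], [5.06, 4.24, 0.17, 0.0]]
```

```bash
cat >> h.py <<'E'
C=np.array([.5668,-.0883])
def fr():
    o=bot.get_obs(); d=o["eef_pos"][:2]-C; ph=np.arctan2(d[1],d[0]); u=d/np.hypot(*d); t=np.array([u[1],-u[0]])
    f=o["contact_force"]; print("alpha",round(float((237.3-np.degrees(ph))%360),1),"r",(np.hypot(*d)*1000).round(1),"Fcw",(f[:2]@t).round(1),"Fout",(f[:2]@u).round(1),"Fz",f[2].round(1),"z",o["eef_pos"][2].round(4),"w",o["gripper_width"].round(3),"t",o["t"].round(2))
E
python3 -c "from h import *;fr()"
python3 -m jog '[[0.03,-0.58,0.01,0],[0.1,-1.15,0.03,0],[0.22,-1.71,0.04,0],[0.4,-2.26,0.06,0],[0.62,-2.79,0.07,0],[0.88,-3.3,0.08,0]]' >/dev/null; python3 -c "from h import *;fr()"
python3 tab.py 30 100 14
```

```text
[[0.31, -0.49, 0.01, 0.0], [0.66, -0.94, 0.03, 0.0], [1.05, -1.37, 0.04, 0.0], [1.47, -1.76, 0.06, 0.0], [1.93, -2.11, 0.07, 0.0], [2.42, -2.42, 0.08, 0.0], [2.93, -2.68, 0.1, 0.0], [3.46, -2.9, 0.11, 0.0], [4.01, -3.08, 0.13, 0.0], [4.57, -3.2, 0.14, 0.0], [5.14, -3.27, 0.15, 0.0], [5.72, -3.3, 0.17, 0.0], [6.29, -3.27, 0.18, 0.0], [6.86, -3.2, 0.19, 0.0]]Traceback (most recent call last):
  File "<string>", line 1, in <module>
    from h import *;fr()
                    ~~^^
  File "h.py", line 21, in fr
    f=o["contact_force"]; print("alpha",round(float((237.3-np.degrees(ph))%360),1),"r",(np.hypot(*d)*1000).round(1),"Fcw",(f[:2]@t).round(1),"Fout",(f[:2]@u).round(1),"Fz",f[2].round(1),"z",o["eef_pos"][2].round(4),"w",o["gripper_width"].round(3),"t",o["t"].round(2))
                                                                                                                                                                                                                           ^^^^^^^^^^^^^^^^^^^^^^^^
AttributeError: 'float' object has no attribute 'round'
Traceback (most recent call last):
  File "h.py", line 21, in fr
    f=o["contact_force"]; print("alpha",round(float((237.3-np.degrees(ph))%360),1),"r",(np.hypot(*d)*1000).round(1),"Fcw",(f[:2]@t).round(1),"Fout",(f[:2]@u).round(1),"Fz",f[2].round(1),"z",o["eef_pos"][2].round(4),"w",o["gripper_width"].round(3),"t",o["t"].round(2))
                                                                                                                                                                                                                           ^^^^^^^^^^^^^^^^^^^^^^^^
AttributeError: 'float' object has no attribute 'round'
```

```bash
sed -i 's/o\["gripper_width"\].round(3)/round(float(o["gripper_width"]),3)/; s/o\["t"\].round(2)/round(float(o["t"]),2)/' h.py
python3 -c "from h import *;fr()"
python3 -m jog '[[0.31,-0.49,0.01,0],[0.66,-0.94,0.03,0],[1.05,-1.37,0.04,0],[1.47,-1.76,0.06,0],[1.93,-2.11,0.07,0],[2.42,-2.42,0.08,0]]' >/dev/null; python3 -c "from h import *;fr()"
python3 tab.py 60 100 8
```

```text
alpha 26.9 r 66.4 Fcw -7.5 Fout 0.8 Fz 1.5 z 0.2398 w 0.203 t 7.45
alpha 56.7 r 65.9 Fcw -7.2 Fout 0.3 Fz 6.3 z 0.2388 w 0.205 t 7.95
[[0.51, -0.27, 0.01, 0.0], [1.04, -0.49, 0.03, 0.0], [1.59, -0.66, 0.04, 0.0], [2.15, -0.78, 0.06, 0.0], [2.72, -0.86, 0.07, 0.0], [3.3, -0.88, 0.08, 0.0], [3.88, -0.86, 0.1, 0.0], [4.45, -0.78, 0.11, 0.0]]
```

```bash
python3 -m jog '[[0.51,-0.27,0.01,0],[1.04,-0.49,0.03,0],[1.59,-0.66,0.04,0],[2.15,-0.78,0.06,0],[2.72,-0.86,0.07,0],[3.3,-0.88,0.08,0],[3.88,-0.86,0.1,0],[4.45,-0.78,0.11,0]]' >/dev/null; python3 -c "from h import *;fr()"
python3 -m jog '[[0.34,0.07,0.01,0],[0.67,0.16,0.02,0],[1.0,0.26,0.02,0],[1.33,0.38,0.03,0],[1.64,0.52,0.04,0],[1.95,0.67,0.05,0],[2.25,0.84,0.06,0],[2.54,1.03,0.07,0],[2.83,1.23,0.08,0],[3.1,1.44,0.08,0]]' >/dev/null; python3 -c "from h import *;fr()"
for a in 130 160 190 220 250 280 310 340; do python3 tab.py $a $((a+30)) 6; done
```

```text
alpha 97.5 r 65.5 Fcw -7.1 Fout 4.0 Fz 11.9 z 0.2375 w 0.204 t 8.62
alpha 128.4 r 65.6 Fcw -6.9 Fout 3.0 Fz 11.9 z 0.2367 w 0.201 t 9.45
[[0.42, 0.39, 0.01, 0.0], [0.81, 0.81, 0.03, 0.0], [1.16, 1.27, 0.04, 0.0], [1.47, 1.76, 0.06, 0.0], [1.74, 2.27, 0.07, 0.0], [1.96, 2.8, 0.08, 0.0]]
[[0.17, 0.55, 0.01, 0.0], [0.3, 1.11, 0.03, 0.0], [0.37, 1.68, 0.04, 0.0], [0.4, 2.26, 0.06, 0.0], [0.37, 2.83, 0.07, 0.0], [0.3, 3.4, 0.08, 0.0]]
[[-0.12, 0.56, 0.01, 0.0], [-0.3, 1.11, 0.03, 0.0], [-0.52, 1.64, 0.04, 0.0], [-0.78, 2.15, 0.06, 0.0], [-1.09, 2.64, 0.07, 0.0], [-1.44, 3.1, 0.08, 0.0]]
[[-0.39, 0.42, 0.01, 0.0], [-0.81, 0.81, 0.03, 0.0], [-1.27, 1.16, 0.04, 0.0], [-1.76, 1.47, 0.06, 0.0], [-2.27, 1.74, 0.07, 0.0], [-2.8, 1.96, 0.08, 0.0]]
[[-0.55, 0.17, 0.01, 0.0], [-1.11, 0.3, 0.03, 0.0], [-1.68, 0.37, 0.04, 0.0], [-2.26, 0.4, 0.06, 0.0], [-2.83, 0.37, 0.07, 0.0], [-3.4, 0.3, 0.08, 0.0]]
[[-0.56, -0.12, 0.01, 0.0], [-1.11, -0.3, 0.03, 0.0], [-1.64, -0.52, 0.04, 0.0], [-2.15, -0.78, 0.06, 0.0], [-2.64, -1.09, 0.07, 0.0], [-3.1, -1.44, 0.08, 0.0]]
[[-0.42, -0.39, 0.01, 0.0], [-0.81, -0.81, 0.03, 0.0], [-1.16, -1.27, 0.04, 0.0], [-1.47, -1.76, 0.06, 0.0], [-1.74, -2.27, 0.07, 0.0], [-1.96, -2.8, 0.08, 0.0]]
[[-0.17, -0.55, 0.01, 0.0], [-0.3, -1.11, 0.03, 0.0], [-0.37, -1.68, 0.04, 0.0], [-0.4, -2.26, 0.06, 0.0], [-0.37, -2.83, 0.07, 0.0], [-0.3, -3.4, 0.08, 0.0]]
```

```bash
python3 -m jog '[[0.47,0.35,-0.05,0],[0.86,0.77,-0.07,0],[1.21,1.23,-0.06,0],[1.52,1.72,-0.04,0],[1.79,2.23,-0.03,0],[2.01,2.76,-0.02,0]]' >/dev/null; python3 -c "from h import *;fr()"
python3 -m jog '[[0.17,0.55,0.01,0],[0.3,1.11,0.03,0],[0.37,1.68,0.04,0],[0.4,2.26,0.06,0],[0.37,2.83,0.07,0],[0.3,3.4,0.08,0]]' >/dev/null; python3 -c "from h import *;fr()"
```

```text
alpha 157.9 r 66.0 Fcw -6.7 Fout 0.2 Fz 7.9 z 0.236 w 0.204 t 9.95
alpha 187.6 r 66.4 Fcw -7.4 Fout 0.8 Fz 6.3 z 0.2352 w 0.201 t 10.45
```

```bash
python3 -m jog '[[-0.12,0.56,0.01,0],[-0.3,1.11,0.03,0],[-0.52,1.64,0.04,0],[-0.78,2.15,0.06,0],[-1.09,2.64,0.07,0],[-1.44,3.1,0.08,0]]' >/dev/null; python3 -c "from h import *;fr()"
```

```text
alpha 217.0 r 66.6 Fcw -7.3 Fout 0.3 Fz 5.0 z 0.2346 w 0.204 t 10.95
```

```bash
python3 -m jog '[[-0.39,0.42,0.01,0],[-0.81,0.81,0.03,0],[-1.27,1.16,0.04,0],[-1.76,1.47,0.06,0],[-2.27,1.74,0.07,0],[-2.8,1.96,0.08,0]]' >/dev/null; python3 -c "from h import *;fr()"
```

```text
alpha 246.5 r 66.6 Fcw -7.2 Fout 2.7 Fz 2.7 z 0.2341 w 0.203 t 11.45
```

```bash
python3 -m jog '[[-0.55,0.2,0.01,0],[-1.11,0.33,0.03,0],[-1.68,0.4,0.04,0],[-2.26,0.43,0.06,0],[-2.83,0.4,0.07,0],[-3.4,0.33,0.08,0]]' >/dev/null; python3 -c "from h import *;fr()"
```

```text
alpha 276.9 r 66.5 Fcw -6.8 Fout 3.8 Fz -0.2 z 0.2334 w 0.205 t 11.95
```

```bash
python3 -m jog '[[-0.58,-0.08,0.01,0],[-1.13,-0.26,0.03,0],[-1.66,-0.48,0.04,0],[-2.17,-0.74,0.06,0],[-2.66,-1.05,0.07,0],[-3.12,-1.4,0.08,0]]' >/dev/null; python3 -c "from h import *;fr()"
```

```text
alpha 307.6 r 66.7 Fcw -7.0 Fout 3.2 Fz -2.6 z 0.2326 w 0.203 t 12.45
```

```bash
python3 -m jog '[[-0.44,-0.37,0.03,0],[-0.83,-0.79,0.05,0],[-1.18,-1.25,0.06,0],[-1.49,-1.74,0.08,0],[-1.76,-2.25,0.09,0],[-1.98,-2.78,0.1,0]]' >/dev/null; python3 -c "from h import *;fr()"
```

```text
alpha 337.7 r 66.7 Fcw -7.6 Fout 0.1 Fz -4.1 z 0.2315 w 0.204 t 12.95
```

```bash
python3 -m jog '[[-0.17,-0.55,0.03,0],[-0.3,-1.11,0.05,0],[-0.37,-1.68,0.06,0],[-0.4,-2.26,0.08,0],[-0.37,-2.83,0.09,0],[-0.3,-3.4,0.1,0]]' >/dev/null; python3 -c "from h import *;fr()"
for a in 370 400 430 460 490 520 550 580 610 640; do python3 tab.py $a $((a+30)) 6; done
```

```text
alpha 7.2 r 66.4 Fcw -8.8 Fout -0.3 Fz -4.0 z 0.2306 w 0.203 t 13.45
[[0.12, -0.56, 0.01, 0.0], [0.3, -1.11, 0.03, 0.0], [0.52, -1.64, 0.04, 0.0], [0.78, -2.15, 0.06, 0.0], [1.09, -2.64, 0.07, 0.0], [1.44, -3.1, 0.08, 0.0]]
[[0.39, -0.42, 0.01, 0.0], [0.81, -0.81, 0.03, 0.0], [1.27, -1.16, 0.04, 0.0], [1.76, -1.47, 0.06, 0.0], [2.27, -1.74, 0.07, 0.0], [2.8, -1.96, 0.08, 0.0]]
[[0.55, -0.17, 0.01, 0.0], [1.11, -0.3, 0.03, 0.0], [1.68, -0.37, 0.04, 0.0], [2.26, -0.4, 0.06, 0.0], [2.83, -0.37, 0.07, 0.0], [3.4, -0.3, 0.08, 0.0]]
[[0.56, 0.12, 0.01, 0.0], [1.11, 0.3, 0.03, 0.0], [1.64, 0.52, 0.04, 0.0], [2.15, 0.78, 0.06, 0.0], [2.64, 1.09, 0.07, 0.0], [3.1, 1.44, 0.08, 0.0]]
[[0.42, 0.39, 0.01, 0.0], [0.81, 0.81, 0.03, 0.0], [1.16, 1.27, 0.04, 0.0], [1.47, 1.76, 0.06, 0.0], [1.74, 2.27, 0.07, 0.0], [1.96, 2.8, 0.08, 0.0]]
[[0.17, 0.55, 0.01, 0.0], [0.3, 1.11, 0.03, 0.0], [0.37, 1.68, 0.04, 0.0], [0.4, 2.26, 0.06, 0.0], [0.37, 2.83, 0.07, 0.0], [0.3, 3.4, 0.08, 0.0]]
[[-0.12, 0.56, 0.01, 0.0], [-0.3, 1.11, 0.03, 0.0], [-0.52, 1.64, 0.04, 0.0], [-0.78, 2.15, 0.06, 0.0], [-1.09, 2.64, 0.07, 0.0], [-1.44, 3.1, 0.08, 0.0]]
[[-0.39, 0.42, 0.01, 0.0], [-0.81, 0.81, 0.03, 0.0], [-1.27, 1.16, 0.04, 0.0], [-1.76, 1.47, 0.06, 0.0], [-2.27, 1.74, 0.07, 0.0], [-2.8, 1.96, 0.08, 0.0]]
[[-0.55, 0.17, 0.01, 0.0], [-1.11, 0.3, 0.03, 0.0], [-1.68, 0.37, 0.04, 0.0], [-2.26, 0.4, 0.06, 0.0], [-2.83, 0.37, 0.07, 0.0], [-3.4, 0.3, 0.08, 0.0]]
[[-0.56, -0.12, 0.01, 0.0], [-1.11, -0.3, 0.03, 0.0], [-1.64, -0.52, 0.04, 0.0], [-2.15, -0.78, 0.06, 0.0], [-2.64, -1.09, 0.07, 0.0], [-3.1, -1.44, 0.08, 0.0]]
```

```bash
python3 -m jog '[[0.12,-0.56,0.01,0],[0.3,-1.11,0.03,0],[0.52,-1.64,0.04,0]]' >/dev/null; python3 -c "from h import *;fr()"; python3 tab.py 385 400 3;python3 tab.py 385 395 2
```

```text
alpha 21.8 r 66.2 Fcw -9.4 Fout -1.0 Fz -4.3 z 0.2303 w 0.204 t 13.7
[[0.27, -0.51, 0.01, 0.0], [0.58, -1.0, 0.03, 0.0], [0.93, -1.45, 0.04, 0.0]]
[[0.27, -0.51, 0.01, 0.0], [0.58, -1.0, 0.03, 0.0]]
```

```bash
python3 -m jog '[[0.27,-0.51,0.01,0],[0.58,-1.0,0.03,0],[0.93,-1.45,0.04,0]]' >/dev/null; python3 -c "from h import *;fr()"; python3 tab.py 400 410 3
```

```text
alpha 36.4 r 65.9 Fcw -8.6 Fout -0.4 Fz -2.4 z 0.2299 w 0.2 t 13.95
[[0.26, -0.29, 0.01, 0.0], [0.53, -0.56, 0.02, 0.0], [0.81, -0.81, 0.03, 0.0]]
```

```bash
python3 -m jog '[[0.26,-0.29,0.01,0],[0.53,-0.56,0.02,0],[0.81,-0.81,0.03,0]]' >/dev/null; python3 -c "from h import *;fr()"; python3 tab.py 410 420 3
```

```text
alpha 45.9 r 65.7 Fcw -10.0 Fout 0.4 Fz 1.1 z 0.2296 w 0.201 t 14.2
[[0.3, -0.24, 0.01, 0.0], [0.62, -0.46, 0.02, 0.0], [0.94, -0.66, 0.03, 0.0]]
```

```bash
python3 -m jog '[[0.3,-0.24,0.01,0],[0.62,-0.46,0.02,0],[0.94,-0.66,0.03,0]]' >/dev/null; python3 -c "from h import *;fr()"; python3 tab.py 420 430 3
```

```text
alpha 55.6 r 65.6 Fcw -9.8 Fout 1.2 Fz 4.4 z 0.2293 w 0.203 t 14.45
[[0.34, -0.18, 0.01, 0.0], [0.69, -0.34, 0.02, 0.0], [1.04, -0.49, 0.03, 0.0]]
```

```bash
python3 -m jog '[[0.34,-0.18,0.0,0],[0.69,-0.34,0.01,0],[1.04,-0.49,0.01,0]]' >/dev/null; python3 -c "from h import *;fr()"; python3 tab.py 430 440 3;  python3 tab.py 440 450 3
```

```text
alpha 65.4 r 65.5 Fcw -10.7 Fout 1.8 Fz 3.5 z 0.2291 w 0.202 t 14.7
[[0.36, -0.12, 0.01, 0.0], [0.74, -0.22, 0.02, 0.0], [1.11, -0.3, 0.03, 0.0]]
[[0.38, -0.06, 0.01, 0.0], [0.76, -0.09, 0.02, 0.0], [1.15, -0.1, 0.03, 0.0]]
```

```bash
python3 -m jog '[[0.36,-0.14,0.0,0],[0.74,-0.24,0.0,0],[1.0,-0.3,0.01,0]]' >/dev/null; python3 -c "from h import *;fr()"; python3 -m jog '[[0,0,0,0],[0,0,0,0],[0,0,0,0]]'>/dev/null;python3 -c "from h import *;fr()"
```

```text
alpha 74.5 r 65.4 Fcw -11.4 Fout 1.3 Fz 6.9 z 0.2288 w 0.203 t 14.95
alpha 74.8 r 65.4 Fcw -9.2 Fout 1.5 Fz 6.7 z 0.2288 w 0.2 t 15.2
```

```bash
python3 -m jog '[[0,0,0,0],[0,0,0,0],[0,0,0,0],[0,0,0,0],[0,0,-2,0],[0,0,-5,0],[0,0,-8,0],[0,0,-11,0],[0,0,-11,0],[0,0,-11,0]]' -0.3; python3 -c "
from h import *
ims=[]
for n in('top','scene'):
    c,K,D,T=cam(n); ims.append(cv2.resize(c['pixels'][120:290,240:450,::-1],(400,324)))
    hsv=cv2.cvtColor(c['pixels'],cv2.COLOR_RGB2HSV); m=cv2.inRange(hsv,(5,130,100),(18,255,255)); m[:,:310]=0;m[:,385:]=0;m[:140]=0;m[250:]=0
    v,u=np.where(m>0); P,d=pts(c,K,D,T,np.c_[u,v]); P=P[P[:,2]>.19]; print(n,len(P),np.median(P,0),P.min(0),P.max(0)) if len(P) else 0
cv2.imwrite('pics/e.png',np.hstack(ims))"
```

```text
t: 16.03
eef_pos: [0.5064, -0.0648, 0.3398]
tool_rot: [0.0, 0.877, 0.481, 0.002]
contact_force: [0.1, 1.1, -0.2]
gripper_width: 0.653
grasp_force: 0.0
scene 96 [ 0.5010856  -0.06987606  0.25276729] [ 0.49826733 -0.07884747  0.22749593] [ 0.50334213 -0.06113098  0.27369163]
```

View pics/e.png

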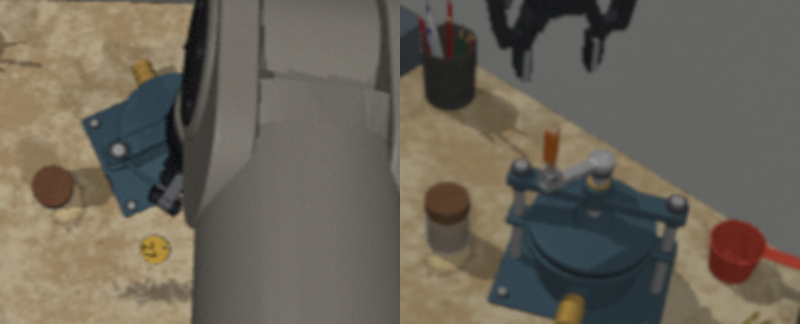

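The right half shows the grip upright at (551,148), the lid down on its ring, the gripper clear and the jar not moved. The left half shows the jar and token in place.

```bash
python3 -c "
from station import bot
print(bot.hand_in())"
```

```text
the job is handed in; nothing more can be done
None
```

I folded the grip upright, cranked the lid onto its seal until the push reached about 11.4 N (about 7.2 N running free), let go with the grip still upright, and handed in at about 16 s; the jar and token had not moved, the keys were out of view in the final pictures, and no verdict came back.

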